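Lock the air regulator and cap it

TASK

The blow-off pressure on the bench regulator is already set. Lock it: turn the hexagonal locking ring clockwise (seen from above) until you feel it bite and it is snug, without forcing it and without disturbing the round setting knob inside it. Then fit the tamper cap gently over knob and ring, mouth down and sitting flat on the regulator's flange, and leave the other things on the bench where they are.

Things in the scene. Friction and masses are not known exactly. Their poses are not given: they have to be found in the camera images.
- regulator: Air regulator on a 100 x 90 mm foot plate, fixed. Origin on the bench, under the vertical axis shared by all parts below; z up. 56 mm square body; round flange 72 mm across, flat top at 62 mm above the bench; neck 32 mm across up to 86 mm; locking ring 89 to 101 mm; setting knob 104 to 126 mm. Ports reach 75 mm to its +y and -y, a gauge 57 mm to its -x, all below 55 mm.
- collar: Clamping collar, 30 mm across, fixed under the ring; its pose tells nothing. The ring drags with 0.12 N m until it bites after 25 to 115 degrees (differs, unseen, must be felt); then torque rises 0.044 N m per degree. Snug: a rise of 0.07 N m (6 N on the collar); forced: 0.43 (36 N); aim for a rise of 0.2. Standing still the drag may act either way: compare with like readings before the bite.
- lock_ring: Outer control: hexagonal aluminium locking ring, 40 mm across flats, 46 mm across corners, 12 mm high. Origin at its centre on the axis, 95 mm above the bench. Its x axis points squarely through the middle of a flat; flats lie every 60 degrees. It overhangs the 32 mm neck, so fingertips can reach past it towards the flange. Clockwise seen from above tightens; it stays where it is left.
- knob_mark (a point): Pointer mark on top of the inner control, the black round setting knob: 26 mm across, 22 mm high, top 126 mm above the bench, its side 7 mm inside the ring's flats. The point lies 12 mm out from the axis. The knob turns at a light touch (0.02 N m); the ring by itself does not drag it round.
- cap_seat (a point): Centre of the flat top of the regulator's flange, on the axis, 62 mm above the bench: where the rim of the cap comes to sit.
- tamper_cap: Tamper cap: plain round grey plastic cup, 60 mm outside, about 54 mm inside diameter, 70 mm high, 67 mm deep, about 55 to 100 g, standing loose on the bench mouth down. Origin at the centre of its mouth (rim plane); z points to its closed top. Fitted, it clears ring and knob and its rim sits on the flange.
- cap_centre (a point): Centre of the tamper cap, 35 mm above its rim, half-way up: where to grasp it across its 60 mm.
- rose_pot: Bystander: cream round flower pot with a pink rose, about 95 mm across, 80 mm high. Origin under its centre.
- basket_pot: Bystander: green bowl pot with an arched wooden handle, 96 mm across, 101 mm high. Origin under its centre.
- cone_pot: Bystander: pink cone-shaped pot, 72 mm across, 66 mm high. Origin under its centre.
- footed_bowl: Bystander: pale blue bowl, 110 mm across, 60 mm high. Origin under its centre.
- blow_gun: Bystander: grey air blow gun lying on its side, about 150 x 125 mm, 18 mm high. Origin near its trigger, on the bench.
- brush: Bystander: dusting brush, 190 mm long, lying along its own x. Origin under its middle.
- spanner: Bystander: steel spanner, 180 mm long, lying along its own x. Origin under its middle.
Things that resemble listed ones, but are neither listed nor needed, are in the scene too. Leave any red look-alike of the regulator alone.

How it is judged:
On the way, in this order (a step that is already met when the one before it is completed fails the run):
1. the locking ring is snug on its collar (contact force between lock_ring and collar above 5 N), for 0.3 s.
2. the cap sits over knob and ring on the flange (z of tamper_cap in the frame of cap_seat below 0.003 m and horizontal distance between tamper_cap and cap_seat below 0.008 m and angle between tamper_cap's own z axis and vertical below 0.06 rad), for 0.2 s.
At the end, for the whole second after the job is handed in: The locking ring presses on its collar with more than 5 N, the setting knob is within about 7 degrees (1.5 mm at its mark) of where it was, and the cap is at rest over both, upright within 3.5 degrees, its rim within 3 mm of the flange's top and within 8 mm of its centre (all of step 2 and contact force between lock_ring and collar above 5 N and z of tamper_cap in the frame of cap_seat above -0.003 m and linear speed of tamper_cap below 0.02 m/s and distance of knob_mark from where it was at the start of the episode below 0.0015 m); the robot touches nothing.
It fails at once if the locking ring is forced (presses on its collar with more than 36 N) (contact force between lock_ring and collar above 36 N).
It fails at once if the setting knob is turned (its mark moves by more than 1.5 mm, about 7 degrees) (distance of knob_mark from where it was at the start of the episode above 0.0015 m).
It fails at once if the cap is dropped or rammed onto the regulator (more than 40 N) (contact force between tamper_cap and regulator above 40 N).
It fails at once if another thing on the bench is shifted by more than 25 mm or tipped over (distance of any of rose_pot, basket_pot, cone_pot, footed_bowl, blow_gun, brush, spanner from where it was at the start of the episode above 0.025 m or angle between any of rose_pot, basket_pot, cone_pot, footed_bowl's own z axis and vertical above 0.5 rad).
It also fails if it takes over 72 s, if anything falls off the work surface, if the arm or the gripper's body presses on something with over 40 N, if the wrist force passes 120 N, or if a joint passes its speed limit or range.

ROBOT

A 6-joint arm with a two-finger parallel gripper is mounted at the origin on the work surface. World frame = base frame: x ahead of the robot, y to its left, z up, the work surface at z = 0. Lengths are in m, angles in rad, forces in N, time in s.
With the tool pointing down it reaches from about 0.3 to 0.85 m from the base axis. Payload 4.2 kg.
Tool frame: the origin (TCP) lies at the very end of the fingers, on their centre line; the grasp point (between the pads) lies 19 mm behind it; z points along the fingers, y is the line along which they close (so a half turn about z gives the same grasp; the last joint's range is limited). The gripper opens to 91 mm and grips with 3 to 60 N. Pads are 32 mm wide; open, the fingers measure 118 mm over their backs; the gripper's body (76 mm by 178 mm) begins 60 mm behind the grasp point.
Start: joints at [-1.185, 0.32, 1.565, -0, 1.257, -0.02], TCP at [0.227, -0.528, 0.214] pointing down, gripper open.
Joint ranges: [-3.11, 3.11], [-0.84, 2.01], [0.21, 2.61], [-1.34, 4.49], [0.05, 2.63], [-2.56, 2.56]. Speed limits (rad/s): [2.57, 2.57, 3.14, 3.14, 3.14, 3.14].

INTERFACE

Orientations are given as a unit quaternion [w, x, y, z].
In Python, from station import sense, grab_frame, finish_job gives the robot as it stands.
- The arm moves only by the tool arm_command, never from a script. Its argument "targets" is a list of rows, each a list of 6 numbers: the shift along the tool's x, y, z in m, then the turn, a rotation vector about the tool's x, y, z in rad. In form: [[dx, dy, dz, rx, ry, rz], ...]. A call has exactly 5 rows; each row is the pose to reach, as a shift and turn from the pose commanded when the call began, along the tool's axes at that moment; what a row does not reach only later rows make up. A row lasts 1/10 s, in which the tool goes at most 50 mm and 8.59 degrees, less where a joint would pass 70% of its speed; a pose out of reach is approached as far as the arm can. A call with a gripper value outside its range is refused whole. "fingers" is the opening, from -1 (shut) to 1 (fully open), set as the call begins (left out, the last holds). The fingers move at their own pace and stop on an object; "force" is the grip in N (left out, the last holds). Time passes only in rows, so rows that repeat a pose let the fingers close, or fill a call up. It gives the time, the measured TCP pose, the force, the opening and the grip force at its end, in the units of the state.
- sense(): the state, without advancing time (a new reading comes with each control period).
- grab_frame(name): name is "side" or "top"; returns a dict with "color" (400x640x3 uint8, red, green, blue), "z_map" (400x640 float32, m along the optical axis (not along the pixel's ray), 0 where there is no reading), "camera_matrix" (3x3 intrinsics, pixels), "k1" (the pictures are not rectified: a ray, as slopes to the right and down, at radius r is drawn at 1 + k1 r^2 times it, then the intrinsics apply), "R" (3x3) and "t" (3): a world point X has camera coordinates R X + t. Camera axes: x right, y down, z forward; pixel columns grow to the right and rows downward; lengths in m; the calibration is good to about 2 mm. A picture is of the moment at which its call begins.
- finish_job(): hands the job in; it is judged then, once.
The state is a dict: "clock": time; "joints": joint angles; "joint_vel": joint speeds; "joint_torque": joint torques, N m; "position": TCP position; "tool_rot": TCP orientation; "contact_force": force on the tool from outside, world axes, zero at the start; "moment": the same for the moment, N m; "finger_gap": opening from 0.0 (shut) to 1.0 (fully open); "grip_force": force on a finger pad.
Only numpy, scipy, OpenCV 4.12 (cv2) and the standard library are available. Lean on these libraries where they do the work, as an engineer would, in place of code of your own. Each camera call takes 0.05 s, during which the arm holds its last target. There are 200 camera calls.

## Working session

There is one attempt and no reset: what is moved stays moved. The work goes in short steps, Python scripts to look and compute and a tool call to move; the robot and the scene stay as the last step left them, time stands still between calls to the robot, and variables do not carry over. Pictures are saved under pics/ and viewed, at most 10 in all, crops included, and the job is handed in when it is done.

Besides the shell and the picture viewer there is one more tool, called after "Request:" by a JSON object that holds its "name" and its "arguments", one argument or row to a line. arm_command: Moves the arm, as the interface text tells. Its arguments: {"type":"object","properties":{"targets":{"type":"array"},"fingers":{"type":"number"},"force":{"type":"number"}},"required":["targets"]}

```bash
mkdir -p pics; cat > h.py <<'E'
import numpy as np, cv2
from station import sense, grab_frame, finish_job
def pts(f):
    h,w=f["z_map"].shape; K=f["camera_matrix"]
    u,v=np.meshgrid(np.arange(w),np.arange(h))
    p=np.stack([u,v],-1).reshape(-1,1,2).astype(np.float64)
    D=np.array([f["k1"],0,0,0,0.])
    n=cv2.undistortPoints(p,K,D).reshape(h,w,2)
    z=f["z_map"][...,None]
    C=np.concatenate([n*z,z],-1)
    return (C-f["t"])@f["R"]   # R^T (C - t)
E
python3 - <<'E'
from h import *
for n in("side","top"):
    f=grab_frame(n); cv2.imwrite(f"pics/{n}0.png",f["color"][...,::-1]); np.savez(f"{n}0.npz",**f)
    print(n,-f["R"].T@f["t"],f["R"][2])
print(sense())
E
```

```text
side [0.20008696 1.20016582 1.07017092] [ 0.17569601 -0.76076875 -0.62478942]
top [0.3112298  0.01532297 1.37715608] [ 0.12312245 -0.00315804 -0.99238646]
{'clock': 0.1, 'joints': array([-1.18497077e+00,  3.20262374e-01,  1.56554179e+00, -1.82383781e-05,
        1.25739486e+00, -1.99993094e-02]), 'joint_vel': array([-0.00010432, -0.00148075, -0.00344652,  0.00119375, -0.00076864,
       -0.00024717]), 'joint_torque': array([ 2.85695396e-04, -4.13333523e+01, -2.32511008e+01,  7.27734435e-02,
        4.21675108e-02, -7.27769316e-05]), 'position': array([ 0.22682568, -0.5278883 ,  0.21319051]), 'tool_rot': array([-7.88206644e-04,  9.79482927e-01,  2.01525560e-01, -1.54622903e-04]), 'contact_force': array([-0.16862823, -0.58951349, -0.38046638]), 'moment': array([-0.00091056,  0.06141717,  0.01443253]), 'grip_force': 0.0, 'finger_gap': 1.000630979725504}
```

View pics/side0.png

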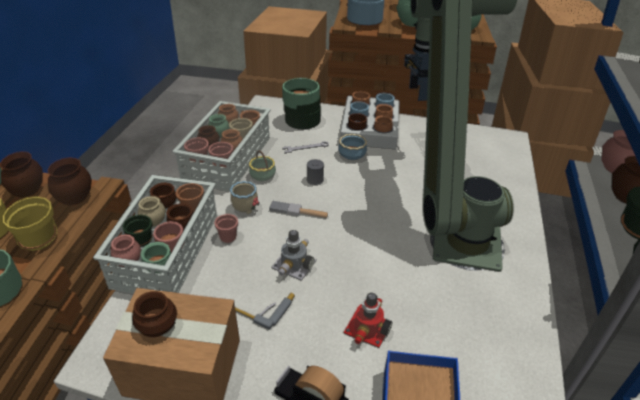

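View pics/top0.png

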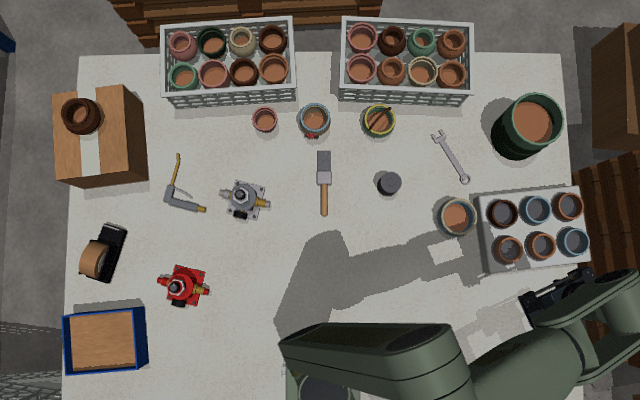

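The side view shows the grey regulator at about (293,255) and the grey cap at (315,172), with the red look-alike at (370,320). In the top view the regulator is at (243,198), the cap at (388,183) and the red one at (182,287). Next I measure positions from the depth map.

```bash
python3 - <<'E'
from h import *
for n,(ru,rv),(cu,cv) in (("top",(243,195),(388,182)),("side",(293,250),(315,172))):
    f=dict(np.load(f"{n}0.npz")); P=pts(f); c=f["color"]
    def win(u,v,r): return P[v-r:v+r,u-r:u+r].reshape(-1,3)
    W=win(ru,rv,35)
    for lo,hi in((.12,.132),(.096,.106),(.057,.067)):
        q=W[(W[:,2]>lo)&(W[:,2]<hi)]; print(n,"reg",lo,len(q),np.median(q[:,2]) if len(q) else 0, cv2.minEnclosingCircle(q[:,:2].astype(np.float32)) if len(q) else 0)
    W=win(cu,cv,22); q=W[(W[:,2]>.062)&(W[:,2]<.078)]
    print(n,"cap",len(q),np.median(q[:,2]),cv2.minEnclosingCircle(q[:,:2].astype(np.float32)))
f=dict(np.load("top0.npz"));c=f["color"][160:230,208:278,::-1]
a=cv2.resize(c,(560,560),interpolation=cv2.INTER_CUBIC)
cv2.imwrite("pics/reg.png",a)
E
```

```text
top reg 0.12 78 0.12623224555814538 ((0.49068617820739746, 0.21909099817276), 0.013575336895883083)
top reg 0.096 96 0.1015655365884246 ((0.49093660712242126, 0.21893605589866638), 0.02251378260552883)
top reg 0.057 297 0.06230747470399946 ((0.4832112789154053, 0.22262036800384521), 0.044432055205106735)
top cap 365 0.06989605233106595 ((0.5307402014732361, -0.1917041689157486), 0.03036809153854847)
side reg 0.12 61 0.12453986868284582 ((0.4926286041736603, 0.21960346400737762), 0.015984056517481804)
side reg 0.096 84 0.09977056579671217 ((0.4926643967628479, 0.22131557762622833), 0.023020166903734207)
side reg 0.057 239 0.06118409784906057 ((0.49280908703804016, 0.22310179471969604), 0.03772534802556038)
side cap 165 0.06883816423851145 ((0.5323156118392944, -0.18844234943389893), 0.036043889820575714)
```

View pics/reg.png

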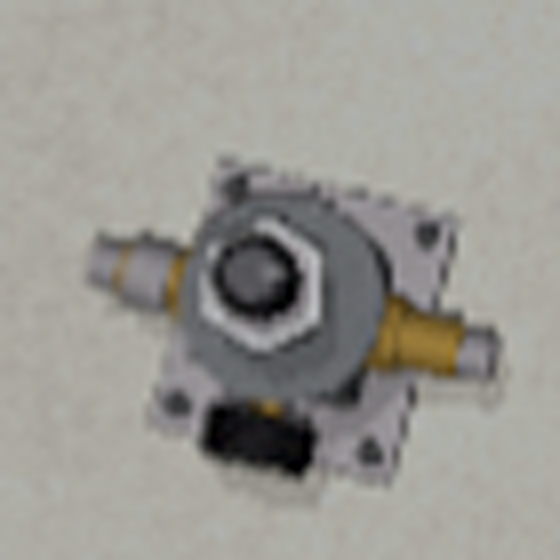

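The crop shows the white hex ring around the black knob at about (260,280). Its corners are near (268,215) and (265,352), so one pair of flats faces roughly ±y. I'll fit the angle numerically.

```bash
cat >> h.py <<'E'
from scipy.spatial.transform import Rotation as Ro
def proj(f,X):
    D=np.array([f["k1"],0,0,0,0.])
    return cv2.projectPoints(np.asarray(X,float).reshape(-1,1,3),cv2.Rodrigues(f["R"])[0],f["t"],f["camera_matrix"],D)[0].reshape(-1,2)
def hexfit(f,c0,z=.101,S=8):
    g=f["color"].min(-1).astype(np.float32)
    u,v=proj(f,[[*c0,z]])[0].round().astype(int); r=20
    G=cv2.resize(g[v-r:v+r,u-r:u+r],None,fx=S,fy=S,interpolation=cv2.INTER_CUBIC)
    def mask(poly):
        m=np.zeros(G.shape,np.uint8); q=(poly-[u-r,v-r]+.5)*S-.5
        cv2.fillPoly(m,[q.round().astype(np.int32)],1); return m>0
    def poly(x,y,z,rad,a,n=6):
        t=a+np.pi/6+np.arange(n)*2*np.pi/n
        return proj(f,np.stack([x+rad*np.cos(t),y+rad*np.sin(t),np.full(n,z)],-1))
    best=[]
    for dx in np.arange(-4,4.1,1)*1e-3:
     for dy in np.arange(-4,4.1,1)*1e-3:
      x,y=c0[0]+dx,c0[1]+dy
      k=mask(poly(x,y,.126,.0145,0,24))|mask(poly(x,y,.104,.0145,0,24))
      out=mask(poly(x,y,z,.029,0,24))
      for a in np.arange(0,60,3):
        h=mask(poly(x,y,z,.0231,np.radians(a)))
        best.append((G[h&~k].mean()-G[out&~h&~k].mean(),x,y,a))
    best.sort(reverse=True); return best[:5]
def rows(pos,yaw=None,n=5):
    "rows to reach world pos / tool-x yaw, tool pointing down"
    s=sense(); q=s["tool_rot"]; R=Ro.from_quat([*q[1:],q[0]]); d=R.inv().apply(np.array(pos)-s["position"])
    if yaw is None: rv=np.zeros(3)
    else:
        T=Ro.from_matrix(np.array([[np.cos(yaw),np.sin(yaw),0],[np.sin(yaw),-np.cos(yaw),0],[0,0,-1]]))
        rv=(R.inv()*T).as_rotvec()
    print("shift",d.round(4),"rot",rv.round(4),"yaw",np.arctan2(*R.as_matrix()[1::-1,0]).round(4))
E
python3 - <<'E'
from h import *
for n in("top","side"):
    for b in hexfit(dict(np.load(n+"0.npz")),(.491,.2195)): print(n,np.round(b,4))
rows([.491,.2195,.214],np.radians(120))
E
```

```text
top [54.2124  0.492   0.2195 27.    ]
top [53.6716  0.492   0.2195 24.    ]
top [53.515   0.492   0.2195 30.    ]
top [52.8183  0.493   0.2195 27.    ]
top [52.435   0.493   0.2195 24.    ]
side [ 4.9702  0.489   0.2235 15.    ]
side [ 4.906   0.489   0.2235 18.    ]
side [ 4.8271  0.487   0.2235 12.    ]
side [ 4.676   0.489   0.2235 21.    ]
side [ 4.6654  0.487   0.2235 15.    ]
shift [ 5.378e-01 -5.824e-01  1.000e-04] rot [-1.2000e-03 -1.4000e-03 -1.6886e+00] yaw 0.4058
```

Request:
{"name": "arm_command", "arguments": {
  "targets": [
    [0.03, -0.032, 0, 0, 0, 0],
    [0.06, -0.064, 0, 0, 0, 0],
    [0.09, -0.097, 0, 0, 0, 0],
    [0.12, -0.13, 0, 0, 0, 0],
    [0.15, -0.162, 0, 0, 0, 0]
  ]
}}

```text
clock: 0.6
position: [0.3008, -0.3183, 0.2136]
tool_rot: [-0.0, 0.98, 0.201, -0.0]
contact_force: [0.2, 0.7, 0.7]
finger_gap: 1.0
grip_force: 0.0
```

Request:
{"name": "arm_command", "arguments": {
  "targets": [
    [0.03, -0.032, 0, 0, 0, 0],
    [0.06, -0.064, 0, 0, 0, 0],
    [0.09, -0.097, 0, 0, 0, 0],
    [0.12, -0.13, 0, 0, 0, 0],
    [0.15, -0.162, 0, 0, 0, 0]
  ]
}}

```text
clock: 1.1
position: [0.3747, -0.1104, 0.2138]
tool_rot: [0.0, 0.98, 0.201, -0.0]
contact_force: [1.2, -0.0, 0.8]
finger_gap: 1.003
grip_force: 0.0
```

Request:
{"name": "arm_command", "arguments": {
  "targets": [
    [0.03, -0.032, 0, 0, 0, -0.14],
    [0.06, -0.064, 0, 0, 0, -0.28],
    [0.09, -0.097, 0, 0, 0, -0.42],
    [0.12, -0.13, 0, 0, 0, -0.56],
    [0.15, -0.162, 0, 0, 0, -0.7]
  ]
}}

```text
clock: 1.6
position: [0.4486, 0.0978, 0.2137]
tool_rot: [0.0, 0.849, 0.528, -0.0]
contact_force: [1.6, -0.1, 0.7]
finger_gap: 1.0
grip_force: 0.0
```

```bash
python3 - <<'E'
from h import *
rows([.492,.2195,.214],np.radians(117)); print(sense()["position"],sense()["joints"])
E
```

```text
shift [ 0.1284 -0.015  -0.0003] rot [-3.000e-04  4.000e-04 -9.299e-01] yaw 1.1122
[0.44856812 0.09775246 0.21371788] [ 1.89742585e-01  1.36879705e-01  1.81155922e+00 -3.35232819e-04
  1.19352050e+00  6.48486865e-01]
```

Request:
{"name": "arm_command", "arguments": {
  "targets": [
    [0.025, -0.003, 0, 0, 0, -0.14],
    [0.05, -0.006, 0, 0, 0, -0.28],
    [0.077, -0.009, 0, 0, 0, -0.42],
    [0.103, -0.012, 0, 0, 0, -0.56],
    [0.128, -0.015, 0, 0, 0, -0.7]
  ]
}}

```text
clock: 2.1
position: [0.4926, 0.2181, 0.2134]
tool_rot: [-0.0, 0.617, 0.787, -0.0]
contact_force: [0.0, 0.2, -0.2]
finger_gap: 0.998
grip_force: 0.0
```

Request:
{"name": "arm_command", "arguments": {
  "targets": [
    [0, 0, 0.02, 0, 0, -0.115],
    [0, 0, 0.04, 0, 0, -0.23],
    [0, 0, 0.06, 0, 0, -0.23],
    [0, 0, 0.07, 0, 0, -0.23],
    [0, 0, 0.07, 0, 0, -0.23]
  ]
}}

```text
clock: 2.6
position: [0.4915, 0.2165, 0.1424]
tool_rot: [-0.001, 0.525, 0.851, -0.002]
contact_force: [0.3, 0.0, -0.0]
finger_gap: 1.002
grip_force: 0.0
```

```bash
python3 - <<'E'
from h import *
rows([.492,.2195,.076],np.radians(117)); s=sense(); print(s["position"],s["joints"],s["moment"])
a=[]
for n,c in(("top",(.492,.2195,.12)),("side",(.492,.2195,.12))):
    f=grab_frame(n);u,v=proj(f,[c])[0].astype(int)
    a.append(cv2.resize(f["color"][v-40:v+40,u-40:u+40,::-1],(400,400),interpolation=cv2.INTER_CUBIC)); print(u,v)
cv2.imwrite("pics/near.png",np.hstack(a))
E
```

```text
shift [0.0024 0.002  0.0664] rot [-0.0037 -0.0002 -0.0064] yaw 2.0356
[0.49154853 0.21654108 0.14238023] [ 3.93585565e-01  3.19225815e-01  1.75758983e+00 -8.71810799e-05
  1.06848414e+00 -7.12094175e-02] [-0.02835571 -0.12363606  0.02459323]
239 194
293 233
```

View pics/near.png

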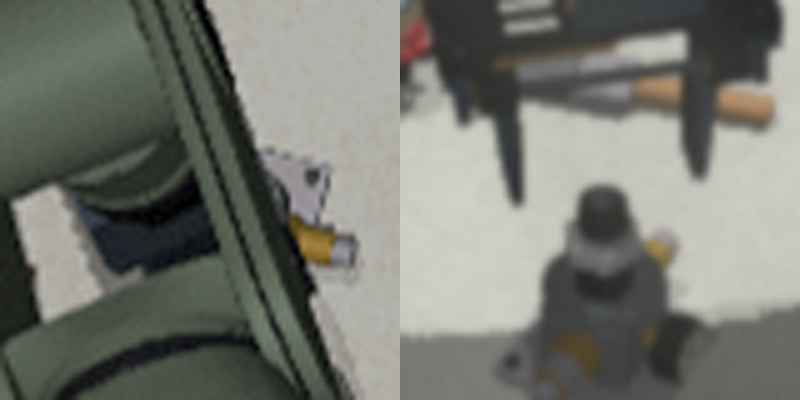

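The top view is hidden by the arm. In the side view the fingertips at (517,200) and (700,175) straddle the knob at (603,190). I descend and correct by about 2 mm.

Request:
{"name": "arm_command", "arguments": {
  "targets": [
    [0.002, 0.002, 0.015, 0, 0, 0],
    [0.002, 0.002, 0.03, 0, 0, 0],
    [0.002, 0.002, 0.045, 0, 0, 0],
    [0.002, 0.002, 0.06, 0, 0, 0],
    [0.002, 0.002, 0.066, 0, 0, 0]
  ]
}}

```text
clock: 3.2
position: [0.4936, 0.2196, 0.0778]
tool_rot: [0.0, 0.525, 0.851, -0.0]
contact_force: [0.4, 0.5, 0.1]
finger_gap: 0.999
grip_force: 0.0
```

Request:
{"name": "arm_command", "arguments": {
  "targets": [
    [0, 0, 0, 0, 0, 0],
    [0, 0, 0, 0, 0, 0],
    [0, 0, 0, 0, 0, 0],
    [0, 0, 0, 0, 0, 0],
    [0, 0, 0, 0, 0, 0]
  ],
  "fingers": -1,
  "force": 20
}}

```text
clock: 3.7
position: [0.4937, 0.2198, 0.0784]
tool_rot: [0.0, 0.525, 0.851, 0.0]
contact_force: [-0.1, 0.3, 1.6]
finger_gap: 0.588
grip_force: 0.0
```

```bash
python3 - <<'E'
from h import *
s=sense(); print(s)
rows([.492,.2195,.076],np.radians(117))
E
```

```text
{'clock': 3.7, 'joints': array([ 3.97560736e-01,  3.89061395e-01,  1.83608959e+00, -1.35427574e-04,
        9.15504139e-01, -6.73481248e-02]), 'joint_vel': array([ 0.00015279,  0.00426665,  0.00303636, -0.0012217 , -0.00057623,
       -0.00140515]), 'joint_torque': array([-3.19014143e-03, -4.06189620e+01, -1.88734299e+01,  5.89715573e-02,
        3.60604597e-02,  3.68286283e-04]), 'position': array([0.49374396, 0.21976708, 0.07840962]), 'tool_rot': array([3.16181027e-04, 5.25159413e-01, 8.51003742e-01, 3.50217283e-04]), 'contact_force': array([-0.11317713,  0.30481218,  1.63458615]), 'moment': array([ 0.03680963, -0.13817258,  0.01875962]), 'grip_force': 0.0, 'finger_gap': 0.5879371934697973}
shift [ 0.0005 -0.0017  0.0024] rot [ 0.0009  0.0002 -0.0062] yaw 2.0358
```

Request:
{"name": "arm_command", "arguments": {
  "targets": [
    [0, -0.0015, 0, 0, 0, 0],
    [0, -0.0015, 0, 0, 0, 0],
    [0, -0.0015, 0, 0, 0, 0],
    [0, -0.0015, 0, 0, 0, 0],
    [0, -0.0015, 0, 0, 0, 0]
  ]
}}

```text
clock: 4.2
position: [0.4927, 0.2193, 0.0781]
tool_rot: [0.0, 0.525, 0.851, 0.001]
contact_force: [1.6, 1.6, 0.1]
finger_gap: 0.433
grip_force: 20.0
```

```bash
cat > s.py <<'E'
from h import *
s=sense(); rows([.492,.2195,.076]); 
q=s["tool_rot"]; t=Ro.from_quat([*q[1:],q[0]])
print("pos",s["position"].round(4),"F",s["contact_force"].round(2),"M",s["moment"].round(4),"j6",s["joints"][5].round(4),"tau6",s["joint_torque"][5].round(4),"gap",round(s["finger_gap"],4),"grip",s["grip_force"],s["clock"])
E
python3 s.py
```

```text
shift [ 0.0005 -0.0005  0.0021] rot [0. 0. 0.] yaw 2.0357
pos [0.4927 0.2193 0.0781] F [1.61 1.57 0.14] M [ 0.1856 -0.4596 -0.0363] j6 -0.0675 tau6 -0.0724 gap 0.4329 grip 19.99996650538378 4.2
```

Request:
{"name": "arm_command", "arguments": {
  "targets": [
    [0, 0, 0, 0, 0, 0.05],
    [0, 0, 0, 0, 0, 0.1],
    [0, 0, 0, 0, 0, 0.15],
    [0, 0, 0, 0, 0, 0.2],
    [0, 0, 0, 0, 0, 0.25]
  ],
  "force": 25
}}

```text
clock: 4.7
position: [0.4928, 0.2193, 0.0781]
tool_rot: [0.0, 0.628, 0.778, 0.001]
contact_force: [3.1, 1.9, -1.0]
finger_gap: 0.437
grip_force: 25.0
```

```bash
python3 s.py
```

```text
shift [ 0.0004 -0.0008  0.0021] rot [0. 0. 0.] yaw 1.7844
pos [0.4928 0.2193 0.0781] F [ 3.08  1.92 -1.02] M [ 0.2357 -0.4703  0.1057] j6 0.184 tau6 -0.2854 gap 0.4368 grip 24.9985927058151 4.7
```

Request:
{"name": "arm_command", "arguments": {
  "targets": [
    [0, 0, 0, 0, 0, 0.025],
    [0, 0, 0, 0, 0, 0.05],
    [0, 0, 0, 0, 0, 0.075],
    [0, 0, 0, 0, 0, 0.1],
    [0, 0, 0, 0, 0, 0.125]
  ]
}}

```text
clock: 5.2
position: [0.4928, 0.2193, 0.0781]
tool_rot: [0.0, 0.675, 0.738, 0.001]
contact_force: [4.7, 2.3, -1.4]
finger_gap: 0.435
grip_force: 25.0
```

```bash
python3 s.py
```

```text
shift [ 0.0003 -0.0008  0.0021] rot [0. 0. 0.] yaw 1.659
pos [0.4928 0.2193 0.0781] F [ 4.69  2.34 -1.38] M [ 0.4406 -0.8616  0.0631] j6 0.3092 tau6 -0.087 gap 0.4348 grip 24.99925003201497 5.2
```

```bash
cat >> s.py <<'E'
m=[]
for i in range(4):
    grab_frame("side"); s=sense(); m.append((s["moment"][2],s["joint_torque"][5],*s["contact_force"][:2]))
print("Mz",np.round([a[0] for a in m],3),"tau6",np.round([a[1] for a in m],3),"mean",np.mean(m,0).round(3))
E
python3 s.py
```

```text
shift [ 0.0003 -0.0008  0.0021] rot [0. 0. 0.] yaw 1.659
pos [0.4928 0.2193 0.0781] F [ 4.69  2.34 -1.38] M [ 0.4406 -0.8616  0.0631] j6 0.3092 tau6 -0.087 gap 0.4348 grip 24.99925003201497 5.2
Mz [ 0.021 -0.094 -0.085 -0.097] tau6 [ 0.12  -0.031 -0.11  -0.113] mean [-0.064 -0.034  4.197  2.447]
```

Request:
{"name": "arm_command", "arguments": {
  "targets": [
    [0, 0.0005, 0, 0, 0, 0.018],
    [0, 0.0005, 0, 0, 0, 0.036],
    [0, 0.0005, 0, 0, 0, 0.054],
    [0, 0.0005, 0, 0, 0, 0.072],
    [0, 0.0005, 0, 0, 0, 0.09]
  ]
}}

```text
clock: 5.9
position: [0.4928, 0.2193, 0.0781]
tool_rot: [0.0, 0.708, 0.707, 0.0]
contact_force: [3.2, 4.3, 0.4]
finger_gap: 0.433
grip_force: 25.0
```

```bash
python3 s.py
```

```text
shift [ 0.0002 -0.0008  0.0021] rot [0. 0. 0.] yaw 1.5692
pos [0.4928 0.2193 0.0781] F [3.18 4.32 0.44] M [ 0.59   -0.6693  0.1631] j6 0.3988 tau6 -0.0245 gap 0.4327 grip 24.999729317096353 5.9
Mz [ 0.016 -0.034 -0.056 -0.067] tau6 [ 0.122 -0.002 -0.051 -0.062] mean [-3.500e-02  2.000e-03  3.233e+00  3.369e+00]
```

Request:
{"name": "arm_command", "arguments": {
  "targets": [
    [0.0005, 0.0005, 0, 0, 0, 0.018],
    [0.0005, 0.0005, 0, 0, 0, 0.036],
    [0.0005, 0.0005, 0, 0, 0, 0.054],
    [0.0005, 0.0005, 0, 0, 0, 0.072],
    [0.0005, 0.0005, 0, 0, 0, 0.09]
  ]
}}

```text
clock: 6.6
position: [0.4929, 0.2193, 0.078]
tool_rot: [0.0, 0.739, 0.674, -0.0]
contact_force: [1.9, 0.5, 4.4]
finger_gap: 0.435
grip_force: 25.0
```

```bash
python3 s.py
```

```text
shift [ 0.0001 -0.0009  0.002 ] rot [0. 0. 0.] yaw 1.4793
pos [0.4929 0.2193 0.078 ] F [1.92 0.53 4.44] M [ 0.0992 -0.3072  0.1415] j6 0.4892 tau6 -0.0254 gap 0.435 grip 25.000214012979995 6.6
Mz [ 0.004 -0.124 -0.058 -0.162] tau6 [ 0.097 -0.023 -0.101 -0.117] mean [-0.085 -0.036  0.762  0.636]
```

Request:
{"name": "arm_command", "arguments": {
  "targets": [
    [0, 0, 0, 0, 0, 0.018],
    [0, 0, 0, 0, 0, 0.036],
    [0, 0, 0, 0, 0, 0.054],
    [0, 0, 0, 0, 0, 0.072],
    [0, 0, 0, 0, 0, 0.09]
  ]
}}

```text
clock: 7.3
position: [0.4929, 0.2193, 0.078]
tool_rot: [0.0, 0.768, 0.64, -0.0]
contact_force: [1.5, 1.0, 5.1]
finger_gap: 0.431
grip_force: 25.0
```

```bash
python3 s.py
```

```text
shift [ 0.0001 -0.0009  0.002 ] rot [0. 0. 0.] yaw 1.3902
pos [0.4929 0.2193 0.078 ] F [1.52 1.05 5.08] M [ 0.1817 -0.2145  0.1655] j6 0.5784 tau6 -0.0055 gap 0.431 grip 25.000256047351286 7.3
Mz [ 0.089 -0.063 -0.023 -0.074] tau6 [ 0.14   0.029 -0.029 -0.031] mean [-0.018  0.027  0.612 -0.171]
```

Request:
{"name": "arm_command", "arguments": {
  "targets": [
    [0, 0, 0, 0, 0, 0.018],
    [0, 0, 0, 0, 0, 0.036],
    [0, 0, 0, 0, 0, 0.054],
    [0, 0, 0, 0, 0, 0.072],
    [0, 0, 0, 0, 0, 0.09]
  ]
}}

```text
clock: 8.0
position: [0.493, 0.2193, 0.0781]
tool_rot: [0.0, 0.796, 0.605, -0.0]
contact_force: [0.7, 0.1, 4.5]
finger_gap: 0.436
grip_force: 25.0
```

```bash
python3 s.py
```

```text
shift [-0.0001 -0.001   0.0021] rot [0. 0. 0.] yaw 1.3006
pos [0.493  0.2193 0.0781] F [0.73 0.1  4.54] M [ 0.1167 -0.3366  0.1451] j6 0.6681 tau6 0.0679 gap 0.4365 grip 24.999996172991814 8.0
Mz [0.138 0.026 0.061 0.044] tau6 [0.214 0.102 0.044 0.042] mean [0.067 0.101 0.887 0.102]
```

Request:
{"name": "arm_command", "arguments": {
  "targets": [
    [0, 0, 0, 0, 0, 0.007],
    [0, 0, 0, 0, 0, 0.014],
    [0, 0, 0, 0, 0, 0.021],
    [0, 0, 0, 0, 0, 0.028],
    [0, 0, 0, 0, 0, 0.035]
  ]
}}

```text
clock: 8.7
position: [0.493, 0.2193, 0.078]
tool_rot: [0.0, 0.806, 0.592, -0.0]
contact_force: [1.1, 0.7, 5.7]
finger_gap: 0.433
grip_force: 25.0
```

```bash
python3 s.py
```

```text
shift [-0.0001 -0.001   0.002 ] rot [0. 0. 0.] yaw 1.2662
pos [0.493  0.2193 0.078 ] F [1.09 0.68 5.75] M [ 0.0274 -0.3246  0.1924] j6 0.7026 tau6 0.1936 gap 0.4327 grip 25.000605577079114 8.7
Mz [0.134 0.179 0.2   0.207] tau6 [0.249 0.206 0.183 0.182] mean [0.18  0.205 0.701 0.4  ]
```

Request:
{"name": "arm_command", "arguments": {
  "targets": [
    [0, 0, 0, 0, 0, 0],
    [0, 0, 0, 0, 0, 0],
    [0, 0, 0, 0, 0, 0.007],
    [0, 0, 0, 0, 0, 0.014],
    [0, 0, 0, 0, 0, 0.02]
  ]
}}

```text
clock: 9.4
position: [0.493, 0.2193, 0.0781]
tool_rot: [0.0, 0.812, 0.584, -0.0]
contact_force: [1.4, 0.3, 5.0]
finger_gap: 0.437
grip_force: 25.0
```

```bash
python3 s.py
```

```text
shift [-0.0001 -0.0011  0.0021] rot [0. 0. 0.] yaw 1.2462
pos [0.493  0.2193 0.0781] F [1.43 0.3  5.04] M [ 0.0979 -0.2132  0.2491] j6 0.7225 tau6 0.2275 gap 0.4369 grip 25.00044370899559 9.4
Mz [0.276 0.208 0.169 0.288] tau6 [0.274 0.236 0.217 0.216] mean [0.235 0.236 1.111 0.375]
```

The bite shows: the torque at the end of each move rose from about 0.12 to 0.16, 0.19 and 0.25, and the settled reading from -0.07 to +0.21. The rise is therefore between 0.1 and 0.3, which is snug. I release and lift.

Request:
{"name": "arm_command", "arguments": {
  "targets": [
    [0, 0, 0, 0, 0, 0],
    [0, 0, 0, 0, 0, 0],
    [0, 0, 0, 0, 0, 0],
    [0, 0, 0, 0, 0, 0],
    [0, 0, 0, 0, 0, 0]
  ],
  "fingers": 1
}}

```text
clock: 10.1
position: [0.4928, 0.2194, 0.0776]
tool_rot: [-0.0, 0.812, 0.583, -0.0]
contact_force: [-0.5, -0.2, 0.1]
finger_gap: 0.846
grip_force: 0.0
```

```bash
python3 s.py
```

```text
shift [-0.0002 -0.0008  0.0016] rot [0. 0. 0.] yaw 1.2457
pos [0.4928 0.2194 0.0776] F [-0.53 -0.21  0.05] M [ 0.0367 -0.0446  0.0114] j6 0.7227 tau6 0.0001 gap 0.8459 grip 0.0 10.1
Mz [-0.02  -0.033  0.04   0.013] tau6 [ 0. -0. -0. -0.] mean [ 0.    -0.     0.122 -0.18 ]
```

Request:
{"name": "arm_command", "arguments": {
  "targets": [
    [0, 0, -0.02, 0, 0, 0],
    [0, 0, -0.05, 0, 0, 0],
    [0, 0, -0.08, 0, 0, 0],
    [0, 0, -0.11, 0, 0, 0],
    [0, 0, -0.135, 0, 0, 0]
  ]
}}

```text
clock: 10.8
position: [0.4933, 0.2196, 0.2147]
tool_rot: [0.0, 0.812, 0.583, 0.001]
contact_force: [0.3, 0.6, -0.7]
finger_gap: 1.003
grip_force: 0.0
```

```bash
python3 - <<'E'
from h import *
rows([.531,-.191,.214],.3)
f=grab_frame("side"); P=pts(f)
for (u,v,z,c) in((293,250,.126,"knob"),(315,172,.07,"cap")):
    W=P[v-30:v+30,u-30:u+30].reshape(-1,3); q=W[abs(W[:,2]-z)<.006]
    print(c,len(q),cv2.minEnclosingCircle(q[:,:2].astype(np.float32)) if len(q) else 0)
E
```

```text
shift [-0.3771  0.1668  0.0006] rot [ 6.000e-04 -1.300e-03  9.458e-01] yaw 1.2458
knob 66 ((0.4927551746368408, 0.22123223543167114), 0.0161525197327137)
cap 98 ((0.4948841333389282, -0.25270918011665344), 0.09836919605731964)
```

Request:
{"name": "arm_command", "arguments": {
  "targets": [
    [-0.038, 0.017, 0, 0, 0, 0],
    [-0.075, 0.033, 0, 0, 0, 0],
    [-0.113, 0.05, 0, 0, 0, 0],
    [-0.15, 0.067, 0, 0, 0, 0],
    [-0.188, 0.083, 0, 0, 0, 0]
  ]
}}

```text
clock: 11.35
position: [0.5117, 0.0134, 0.2127]
tool_rot: [0.0, 0.812, 0.584, 0.0]
contact_force: [0.9, 0.1, -0.3]
finger_gap: 1.0
grip_force: 0.0
```

Request:
{"name": "arm_command", "arguments": {
  "targets": [
    [-0.038, 0.017, 0, 0, 0, 0.14],
    [-0.075, 0.033, 0, 0, 0, 0.28],
    [-0.113, 0.05, 0, 0, 0, 0.42],
    [-0.151, 0.067, 0, 0, 0, 0.56],
    [-0.189, 0.084, 0, 0, 0, 0.7]
  ]
}}

```text
clock: 11.85
position: [0.5308, -0.1927, 0.2127]
tool_rot: [-0.0, 0.964, 0.267, 0.0]
contact_force: [0.8, 0.1, 0.1]
finger_gap: 1.001
grip_force: 0.0
```

Request:
{"name": "arm_command", "arguments": {
  "targets": [
    [0, 0, 0.03, 0, 0, 0.123],
    [0, 0, 0.06, 0, 0, 0.246],
    [0, 0, 0.09, 0, 0, 0.246],
    [0, 0, 0.11, 0, 0, 0.246],
    [0, 0, 0.11, 0, 0, 0.246]
  ]
}}

```text
clock: 12.35
position: [0.5287, -0.1902, 0.0998]
tool_rot: [-0.002, 0.989, 0.149, -0.003]
contact_force: [0.4, 0.5, 0.3]
finger_gap: 1.002
grip_force: 0.0
```

```bash
python3 - <<'E'
from h import *
rows([.531,-.191,.016],.3); print(sense()["position"])
f=grab_frame("side"); u,v=proj(f,[[.531,-.191,.07]])[0].astype(int); print(u,v)
cv2.imwrite("pics/cap1.png",cv2.resize(f["color"][v-40:v+40,u-50:u+50,::-1],(500,400),interpolation=cv2.INTER_CUBIC))
f=grab_frame("top"); P=pts(f); W=P[160:205,365:412].reshape(-1,3); q=W[abs(W[:,2]-.07)<.006]; print(len(q))
E
```

```text
shift [0.0025 0.0018 0.0838] rot [-0.0043  0.0056 -0.0003] yaw 0.2997
[ 0.52868214 -0.19024843  0.09978436]
315 163
0
```

View pics/cap1.png

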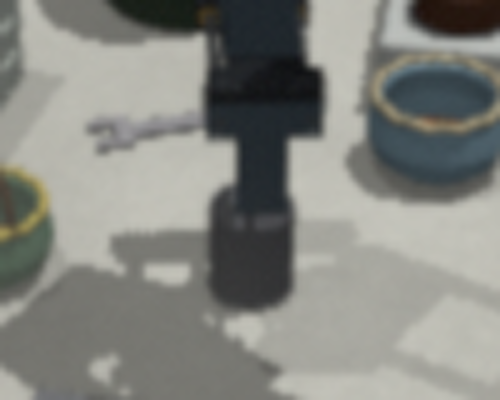

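The view shows the near finger in front of the cap, which spans columns 208–293 with its top near row 195. They line up, so I descend and grip gently.

Request:
{"name": "arm_command", "arguments": {
  "targets": [
    [0.001, 0.001, 0.02, 0, 0, 0],
    [0.001, 0.001, 0.04, 0, 0, 0],
    [0.001, 0.001, 0.06, 0, 0, 0],
    [0.001, 0.001, 0.075, 0, 0, 0],
    [0.001, 0.001, 0.08, 0, 0, 0]
  ]
}}

```text
clock: 12.95
position: [0.5326, -0.1918, 0.0231]
tool_rot: [0.0, 0.989, 0.149, 0.0]
contact_force: [-0.7, 1.0, -0.4]
finger_gap: 1.001
grip_force: 0.0
```

Request:
{"name": "arm_command", "arguments": {
  "targets": [
    [0, 0, 0, 0, 0, 0],
    [0, 0, 0, 0, 0, 0],
    [0, 0, 0, 0, 0, 0],
    [0, 0, 0, 0, 0, 0],
    [0, 0, 0, 0, 0, 0]
  ],
  "fingers": -1,
  "force": 12
}}

```text
clock: 13.45
position: [0.5327, -0.1919, 0.0237]
tool_rot: [0.0, 0.989, 0.149, 0.001]
contact_force: [-1.0, 0.8, 3.2]
finger_gap: 0.65
grip_force: 12.0
```

Request:
{"name": "arm_command", "arguments": {
  "targets": [
    [0, 0, 0, 0, 0, 0],
    [0, 0, 0, 0, 0, 0],
    [0, 0, 0, 0, 0, 0],
    [0, 0, 0, 0, 0, 0],
    [0, 0, 0, 0, 0, 0]
  ]
}}

```text
clock: 13.95
position: [0.5328, -0.1919, 0.0237]
tool_rot: [0.0, 0.989, 0.149, 0.001]
contact_force: [-1.5, 0.2, 5.2]
finger_gap: 0.656
grip_force: 12.0
```

```bash
python3 s.py; python3 -c "
from h import *
rows([.531,-.191,.016],.3)"
```

```text
shift [ 0.0826 -0.405  -0.0525] rot [0. 0. 0.] yaw 0.2997
pos [ 0.5328 -0.1919  0.0237] F [-1.46  0.22  5.2 ] M [ 0.0707  0.0511 -0.0663] j6 0.9051 tau6 -0.0401 gap 0.6564 grip 12.000302159576677 13.95
Mz [-0.043 -0.009 -0.044 -0.09 ] tau6 [-0.04 -0.04 -0.04 -0.04] mean [-0.046 -0.04  -0.94   0.194]
shift [-0.0014 -0.0014  0.0077] rot [ 0.0008 -0.001  -0.0003] yaw 0.2997
```

Request:
{"name": "arm_command", "arguments": {
  "targets": [
    [0, 0, -0.01, 0, 0, 0],
    [0, 0, -0.04, 0, 0, 0],
    [0, 0, -0.08, 0, 0, 0],
    [0, 0, -0.12, 0, 0, 0],
    [0, 0, -0.16, 0, 0, 0]
  ],
  "force": 16
}}

```text
clock: 14.65
position: [0.5317, -0.1915, 0.1846]
tool_rot: [-0.0, 0.989, 0.149, -0.0]
contact_force: [0.2, -1.4, -1.1]
finger_gap: 0.65
grip_force: 16.0
```

```bash
python3 -c "
from h import *
rows([.4929,.2195,.19],.3);rows([.4929,.2195,.19],1.246); s=sense(); print(s['finger_gap'],s['contact_force'],s['position'])"
```

```text
shift [ 0.0843 -0.4042 -0.0054] rot [-0.0003  0.0006 -0.0001] yaw 0.2999
shift [ 0.0843 -0.4042 -0.0054] rot [-5.000e-04  4.000e-04 -9.461e-01] yaw 0.2999
0.6499762534188028 [ 0.18686383 -1.38741369 -1.05868707] [ 0.53172093 -0.19152834  0.18456704]
```

Request:
{"name": "arm_command", "arguments": {
  "targets": [
    [0.008, -0.04, -0.002, 0, 0, 0],
    [0.017, -0.081, -0.004, 0, 0, 0],
    [0.025, -0.121, -0.005, 0, 0, 0],
    [0.034, -0.162, -0.005, 0, 0, 0],
    [0.042, -0.202, -0.005, 0, 0, 0]
  ]
}}

```text
clock: 15.15
position: [0.5121, 0.0152, 0.1882]
tool_rot: [0.0, 0.989, 0.149, -0.0]
contact_force: [0.9, 0.8, -1.5]
finger_gap: 0.65
grip_force: 16.0
```

Request:
{"name": "arm_command", "arguments": {
  "targets": [
    [0.008, -0.04, 0, 0, 0, -0.13],
    [0.017, -0.081, 0, 0, 0, -0.26],
    [0.025, -0.121, 0, 0, 0, -0.39],
    [0.034, -0.162, 0, 0, 0, -0.52],
    [0.042, -0.202, 0, 0, 0, -0.65]
  ]
}}

```text
clock: 15.65
position: [0.4925, 0.2207, 0.1881]
tool_rot: [0.0, 0.888, 0.46, -0.0]
contact_force: [0.2, -0.2, -0.6]
finger_gap: 0.651
grip_force: 16.0
```

Request:
{"name": "arm_command", "arguments": {
  "targets": [
    [0, 0, 0, 0, 0, -0.1],
    [0, 0, 0, 0, 0, -0.2],
    [0, 0, 0, 0, 0, -0.3],
    [0, 0, 0, 0, 0, -0.3],
    [0, 0, 0, 0, 0, -0.3]
  ]
}}

```text
clock: 16.15
position: [0.493, 0.219, 0.1879]
tool_rot: [0.0, 0.812, 0.584, -0.0]
contact_force: [-0.1, -0.2, -1.5]
finger_gap: 0.652
grip_force: 16.0
```

```bash
python3 - <<'E'
from h import *
rows([.4929,.2195,.19],1.246); s=sense(); print(s['finger_gap'],s['contact_force'],s['position'])
f=grab_frame("side"); c=[.493,.2195,.14]; u,v=proj(f,[c])[0].astype(int); print(u,v)
np.savez("side2.npz",**f)
cv2.imwrite("pics/cap2.png",cv2.resize(f["color"][v-45:v+45,u-45:u+45,::-1],(540,540),interpolation=cv2.INTER_CUBIC))
# cap side-surface points: fit circle radius 30 mm
P=pts(f)[v-40:v+25,u-30:u+30].reshape(-1,3)
from scipy.optimize import least_squares
for lo,hi in((.163,.185),(.185,.21),(.21,.23),(.107,.122)):
    r=.03 if lo>.15 else .013
    q=P[(P[:,2]>lo)&(P[:,2]<hi)&(np.hypot(P[:,0]-.493,P[:,1]-.2195)<r+.008)]
    if len(q)<8: print(lo,len(q)); continue
    o=least_squares(lambda p:np.hypot(q[:,0]-p[0],q[:,1]-p[1])-r,[.493,.2195],loss="soft_l1",f_scale=.001); print(lo,len(q),o.x.round(4),round(float(np.sqrt(np.mean(o.fun**2))),4))
E
```

```text
shift [ 0.0005 -0.0003 -0.0021] rot [-0.0002  0.0003  0.0017] yaw 1.2477
0.6516580355437208 [-0.12782744 -0.19330119 -1.46573248] [0.4930203  0.21895334 0.18793274]
293 228
0.163 125 [0.4933 0.2188] 0.0017
0.185 146 [0.4936 0.2187] 0.0029
0.21 132 [0.4945 0.2189] 0.0037
0.107 46 [0.4927 0.2208] 0.0018
```

View pics/cap2.png

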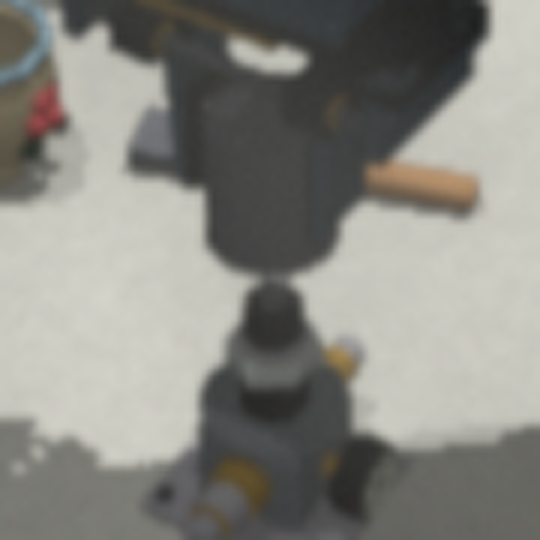

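The cap hangs upright and centred above the knob: its axis is near column 270 with the rim at row 265, and the knob is at (273,310). I correct by about 1 mm and lower in stages.

Request:
{"name": "arm_command", "arguments": {
  "targets": [
    [0.0012, -0.0008, 0, 0, 0, 0],
    [0.0012, -0.0008, 0.008, 0, 0, 0],
    [0.0012, -0.0008, 0.016, 0, 0, 0],
    [0.0012, -0.0008, 0.024, 0, 0, 0],
    [0.0012, -0.0008, 0.032, 0, 0, 0]
  ]
}}

```text
clock: 16.7
position: [0.4925, 0.2203, 0.1548]
tool_rot: [-0.0, 0.811, 0.585, -0.001]
contact_force: [0.1, -0.0, -2.2]
finger_gap: 0.653
grip_force: 16.0
```

Request:
{"name": "arm_command", "arguments": {
  "targets": [
    [0, 0, 0.003, 0, 0, 0],
    [0, 0, 0.006, 0, 0, 0],
    [0, 0, 0.009, 0, 0, 0],
    [0, 0, 0.012, 0, 0, 0],
    [0, 0, 0.014, 0, 0, 0]
  ]
}}

```text
clock: 17.2
position: [0.4929, 0.2205, 0.1418]
tool_rot: [0.0, 0.811, 0.585, 0.0]
contact_force: [-0.3, 0.7, -1.1]
finger_gap: 0.653
grip_force: 16.0
```

```bash
python3 -c "
from h import *
rows([.4929,.2197,.086]); s=sense(); print(s['finger_gap'],s['contact_force'],s['position'],s['moment'])"
```

```text
shift [-0.0007  0.0003  0.0558] rot [0. 0. 0.] yaw 1.2498
0.6532891194133136 [-0.31375844  0.69950539 -1.13601779] [0.49286377 0.2204809  0.14178021] [-0.01122068 -0.07116143  0.04411856]
```

Request:
{"name": "arm_command", "arguments": {
  "targets": [
    [-0.0005, 0, 0.01, 0, 0, 0],
    [-0.0005, 0, 0.02, 0, 0, 0],
    [-0.0005, 0, 0.03, 0, 0, 0],
    [-0.0005, 0, 0.04, 0, 0, 0],
    [-0.0005, 0, 0.049, 0, 0, 0]
  ]
}}

```text
clock: 17.7
position: [0.4924, 0.2199, 0.0917]
tool_rot: [-0.0, 0.811, 0.585, -0.0]
contact_force: [0.3, 0.3, -0.9]
finger_gap: 0.654
grip_force: 16.0
```

```bash
python3 -c "
from h import *
rows([.4929,.2197,.086]); s=sense(); print(s['finger_gap'],s['contact_force'],s['position'],s['moment'])"
```

```text
shift [0.     0.0006 0.0057] rot [0. 0. 0.] yaw 1.2498
0.6536529053317882 [ 0.29348031  0.26944067 -0.90328024] [0.49235512 0.21987981 0.09169631] [-0.04269501 -0.06040173  0.00678925]
```

Rim about 6 mm above the flange; creep down.

Request:
{"name": "arm_command", "arguments": {
  "targets": [
    [0, 0.0005, 0.001, 0, 0, 0],
    [0, 0.0005, 0.002, 0, 0, 0],
    [0, 0.0005, 0.003, 0, 0, 0],
    [0, 0.0005, 0.004, 0, 0, 0],
    [0, 0.0005, 0.0045, 0, 0, 0]
  ]
}}

```text
clock: 18.2
position: [0.4933, 0.2199, 0.0887]
tool_rot: [0.0, 0.811, 0.585, 0.0]
contact_force: [-0.4, 0.9, -0.8]
finger_gap: 0.65
grip_force: 16.0
```

Request:
{"name": "arm_command", "arguments": {
  "targets": [
    [0, 0, 0.0003, 0, 0, 0],
    [0, 0, 0.0006, 0, 0, 0],
    [0, 0, 0.0009, 0, 0, 0],
    [0, 0, 0.0009, 0, 0, 0],
    [0, 0, 0.0009, 0, 0, 0]
  ]
}}

```text
clock: 18.7
position: [0.4931, 0.2198, 0.0875]
tool_rot: [0.0, 0.811, 0.585, -0.0]
contact_force: [0.0, 0.2, -1.2]
finger_gap: 0.653
grip_force: 16.0
```

Request:
{"name": "arm_command", "arguments": {
  "targets": [
    [0, 0, 0.0004, 0, 0, 0],
    [0, 0, 0.0008, 0, 0, 0],
    [0, 0, 0.0012, 0, 0, 0],
    [0, 0, 0.0015, 0, 0, 0],
    [0, 0, 0.0015, 0, 0, 0]
  ]
}}

```text
clock: 19.2
position: [0.4931, 0.2198, 0.0859]
tool_rot: [0.0, 0.811, 0.585, -0.0]
contact_force: [-0.4, -0.2, -0.6]
finger_gap: 0.65
grip_force: 16.0
```

Request:
{"name": "arm_command", "arguments": {
  "targets": [
    [0, 0, 0.0003, 0, 0, 0],
    [0, 0, 0.0006, 0, 0, 0],
    [0, 0, 0.0009, 0, 0, 0],
    [0, 0, 0.001, 0, 0, 0],
    [0, 0, 0.001, 0, 0, 0]
  ]
}}

```text
clock: 19.7
position: [0.4932, 0.2198, 0.0857]
tool_rot: [0.0, 0.811, 0.585, 0.0]
contact_force: [-1.6, -0.4, 4.7]
finger_gap: 0.649
grip_force: 16.0
```

The rim is on the flange with about 5 N. I release and lift clear.

Request:
{"name": "arm_command", "arguments": {
  "targets": [
    [0, 0, 0, 0, 0, 0],
    [0, 0, 0, 0, 0, 0],
    [0, 0, 0, 0, 0, 0],
    [0, 0, 0, 0, 0, 0],
    [0, 0, 0, 0, 0, 0]
  ],
  "fingers": 1
}}

```text
clock: 20.2
position: [0.4931, 0.2198, 0.0849]
tool_rot: [0.0, 0.811, 0.585, -0.0]
contact_force: [0.8, -0.0, -0.3]
finger_gap: 0.998
grip_force: 0.0
```

Request:
{"name": "arm_command", "arguments": {
  "targets": [
    [0, 0, -0.01, 0, 0, 0],
    [0, 0, -0.03, 0, 0, 0],
    [0, 0, -0.06, 0, 0, 0],
    [0, 0, -0.1, 0, 0, 0],
    [0, 0, -0.14, 0, 0, 0]
  ]
}}

```text
clock: 20.7
position: [0.4928, 0.2197, 0.227]
tool_rot: [0.0, 0.811, 0.585, -0.0]
contact_force: [0.6, -0.1, -0.2]
finger_gap: 0.999
grip_force: 0.0
```

Request:
{"name": "arm_command", "arguments": {
  "targets": [
    [-0.03, 0, -0.01, 0, 0, 0],
    [-0.06, 0, -0.02, 0, 0, 0],
    [-0.1, 0, -0.03, 0, 0, 0],
    [-0.14, 0, -0.03, 0, 0, 0],
    [-0.18, 0, -0.03, 0, 0, 0]
  ]
}}

```text
clock: 21.2
position: [0.4358, 0.0479, 0.2562]
tool_rot: [0.001, 0.811, 0.585, 0.001]
contact_force: [-0.5, -1.3, 0.6]
finger_gap: 1.003
grip_force: 0.0
```

```bash
python3 - <<'E'
from h import *
print(sense()["position"],sense()["contact_force"])
f=grab_frame("side"); g=grab_frame("top"); a=[]
for h in(f,g):
    u,v=proj(h,[[.493,.2195,.12]])[0].astype(int)
    a.append(cv2.resize(h["color"][v-35:v+45,u-40:u+40,::-1],(400,400),interpolation=cv2.INTER_CUBIC))
    W=pts(h)[v-25:v+25,u-25:u+25].reshape(-1,3); q=W[abs(W[:,2]-.132)<.005]
    print(len(q), np.median(q[:,2]) if len(q) else 0, cv2.minEnclosingCircle(q[:,:2].astype(np.float32)) if len(q) else 0)
    if len(q)>20:
        A=np.c_[q[:,:2]-q[:,:2].mean(0),np.ones(len(q))]; print("slope",np.linalg.lstsq(A,q[:,2],rcond=None)[0])
cv2.imwrite("pics/end.png",np.hstack(a))
E
```

```text
[0.4358467  0.04785242 0.25621608] [-0.47693675 -1.26016614  0.5868813 ]
270 0.1315886780350049 ((0.49106132984161377, 0.22068259119987488), 0.03279845416545868)
slope [-0.01815161 -0.00848281  0.13149777]
370 0.1324251472325071 ((0.4914432466030121, 0.21940773725509644), 0.03044181689620018)
slope [-0.01259503  0.00291099  0.13251424]
```

View pics/end.png

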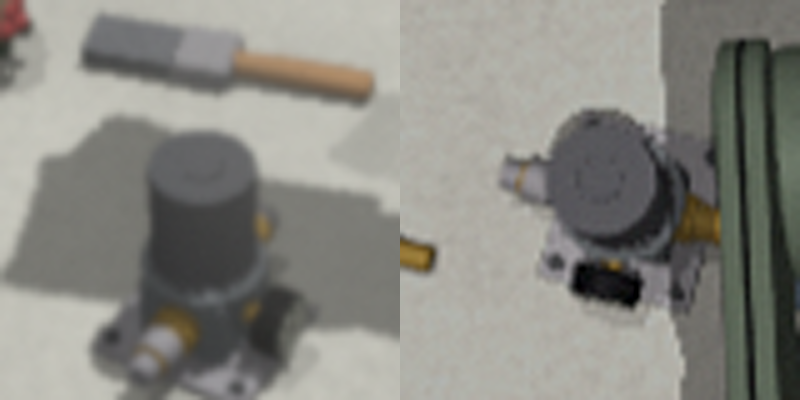

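The cap sits flat and centred on the flange: its top is at 132 mm, level to about 1 degree, and it shows at (203,170) in the side view and (605,180) in the top view.

```bash
python3 -c "
from station import *
print(finish_job())"
```

```text
the job is handed in; nothing more can be done
None
```

I tightened the locking ring until it bit (felt torque rise roughly 0.1 to 0.3 N m, best guess about 0.15), set the tamper cap flat and centred on the flange, and handed the job in at about 21 s; no verdict came back, and I did not check the knob mark directly.

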